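# Index the turret length stop and set the workpiece against it

## Robot

A 6-joint arm with a two-finger parallel gripper is mounted at the origin on a cart in front of the work surface, level with it; the furniture and walls round the work are solid. World frame = base frame: x ahead of the robot, y to its left, z up, the work surface at z = 0. Lengths are in mm, angles in rad, forces in N, time in s.
With the tool pointing down it reaches from about 375 to 750 mm from the base axis. Payload 9 kg.
Tool frame: the origin (TCP) lies at the centre of the arm's flange, where the gripper is bolted on; the fingertips stand 173 mm ahead of it and the grasp point (between the pads) lies 155 mm ahead of it (bot.grip_point_offset is the distance from the TCP to the grasp point, in mm); z points along the fingers, y is the line along which they close (so a half turn about z gives the same grasp; the last joint's range is limited). The gripper opens to 85 mm and grips with 20 to 120 N. Pads are 22 mm wide; open, the fingers measure 114 mm over their backs; the gripper's body (76 mm by 85 mm) begins 54 mm behind the grasp point. The pads swing forward as they close: fully open they stand 13 mm farther back than shut.
Start: joints at [-1.399, 0.104, 0.097, 1.564, 0, 1.353], TCP at [228.011, -555.003, 404.731] pointing down, gripper open.
Joint ranges: [-2.99, 2.99], [-0.84, 1.86], [-1.1, 1.16], [-1.84, 2.11], [-1.51, 1.56], [-3.14, 3.14]. Speed limits (rad/s): [2.22, 2.22, 2.57, 3.14, 3.14, 3.14].

## Interface

Orientations are given as a rotation vector (axis times angle).
In Python, from workcell import bot, telemetry, imaging gives the robot as it stands. Calls block until the motion is done:
- bot.goto(position, orientation): joint-space move of the TCP to a pose.
- bot.move_l(position, attitude=None, v=150): straight line of the TCP; attitude=None keeps the orientation; v is the mean speed in mm/s.
- bot.move_joints(angles): joint-space move.
- bot.set_gripper(opening, force=None): finger opening in mm; force is the grip in N (None keeps the last); returns when the fingers have stopped.
- bot.dwell(seconds).
- bot.inverse_kinematics(position, orientation): joint angles nearest the present ones, or None.
- telemetry.observe(): the state.
- imaging.read_camera(name): name is "side" or "top" or "wrist"; returns a dict with "color" (384x512x3 uint8, red, green, blue), "mtx" (3x3 intrinsics, pixels), "R" (3x3) and "t" (3): a world point X has camera coordinates R X + t. Camera axes: x right, y down, z forward; pixel columns grow to the right and rows downward; lengths in mm; the calibration is good to about 2 mm. The wrist camera is an equidistant fisheye: a pixel r from the principal point sees the ray r / f radians off the axis. A picture is of the moment at which its call begins. There is no depth.
A pose or a line that the arm cannot do raises bot.Unreachable and nothing moves.
- bot.close_job(): hands the job in; it is judged then, once.
The state is a dict: "t": time; "joints": joint angles; "joint_vel": joint speeds; "tau": joint torques, N m; "ee_pos": TCP position; "eef_rot": TCP orientation; "ft_force": force on the tool from outside, world axes, zero at the start; "ft_torque": the same for the moment, N m; "opening": finger opening in mm; "grasp_force": force on a finger pad.
Only numpy, scipy, OpenCV 4.12 (cv2) and the standard library are available. Lean on these libraries where they do the work, as an engineer would, in place of code of your own. Each camera call takes 0.05 s, during which the arm holds its last target. There are 200 camera calls.

## Task

Set the saw jig for its next cut: with a fingertip, flick the edge of the turret's black star-shaped hand wheel round, click by click, until the shortest of its six stop screws points along the fence at the workpiece and the wheel rests in its click. Then push the workpiece, the dark wood block lying on the jig's board, flat against the fence and along it until its end butts against the tip of that screw. Only push: the block is never lifted off the board, and the other things on the bench stay where they are.

Things in the scene. Friction and masses are not known exactly. Their poses are not given: they have to be found in the camera images.
- saw_jig: Cross-cut saw jig, fixed to the bench: plywood board 132 x 455 mm, its top 18 mm above the bench. Origin on the bench top, on the line through the turret's axis along the fence. Its x points away from the robot, y along the fence to the left, z up. In this frame the board spans x -75 to 57 mm, y -250 to 205 mm, and the turret's vertical axis is at x = 0, y = -165 mm.
- fence_face (a point): Middle of the wooden fence's working face, which faces the robot (-x of the jig): in the jig's frame x = 25, y = 65, z = 39 mm. The fence runs along the jig's y from -67 to 198 mm, is 21 mm thick, its top 60 mm above the bench, with a saw kerf at y = -30 mm. With its long side flat on the fence the block's centre is at x = 0.
- butt_point (a point): Fixed point of the jig where the shortest screw's tip stands when it points along the fence: in the jig's frame x = 0, y = -103, z = 43 mm. The block's right-hand end (towards -y) belongs here, its centre then at x = 0, y = -43 mm in the jig's frame.
- turret (a joint): Angle (rad) of the turret and its hand wheel, counter-clockwise from above positive; turns without end, either way. A spring detent pulls it into six clicks, at every multiple of 1.0472; once half-way it tips over to the next by itself. 0 or any multiple of 6.283: the shortest screw points along the fence (+y of the jig). About 5 N sideways on a lobe's end starts it out of a click.
- wheel_top (a point): On the turret's axis, at the top face of the black hand wheel, 90 mm above the bench (a nut stands 10 mm higher). The wheel is a six-lobed star 16 mm thick: core of 29 mm radius, lobes 13 mm wide with round ends reaching 52 mm from the axis. Resting in a click, lobes point along +y and -y of the jig and 30 degrees either side of -x, so that the middle of a gap faces the robot.
- hub (a point): On the turret's axis at the height of the stop screws, 43 mm above the bench, under the wheel. Six radial screws, 9 mm thick, one straight below each lobe, turn with the wheel; their tips stand, counter-clockwise from the shortest, 62, 88, 74, 98, 80 and 94 mm from the axis. The detent's roller and low housing (35 mm above the bench) stand on the jig's -y side of the axis.
- short_tip (a point): Tip of the shortest stop screw: 62 mm from the turret's axis, 43 mm above the bench; turns with the wheel.
- workpiece: Dark wood block 120 x 50 x 50 mm lying loose on the board, top 68 mm above the bench, 0.14 to 0.29 kg. Origin at the centre of its underside, its x along its 120 mm length, z up. At the start it lies a little off the fence, slightly askew, clear of the screws' sweep.
- pencil: Yellow pencil 175 mm long on the bench in front of the jig; leave it. Origin at the middle of its underside, y along it.
- cut_piece: Wood offcut 45 x 90 x 22 mm on the bench behind the fence; leave it. Origin at the centre of its underside.
- mallet: Wooden mallet 264 mm long, 56 mm high, left of the jig; leave it. Origin at the middle of its underside.
- try_square: Try square 115 x 172 mm, 15 mm high, front left; leave it. Origin at the middle of its underside.
- tape_measure: Yellow tape measure 36 x 83 mm, 63 mm high, left of the jig; leave it. Origin at the centre of its underside.
- marking_gauge: Wooden marking gauge 187 mm long, 59 mm high, front right; leave it. Origin at the middle of its underside.
- screwdriver: Screwdriver with yellow handle, 200 mm long, right of the jig; leave it. Origin at the middle of its underside.

How it is judged (in metres and radians):
On the way:
1. the turret rests in the click in which its shortest screw points along the fence, before the block reaches it (y of short_tip in the frame of saw_jig above -0.11 m and x of short_tip in the frame of saw_jig between -0.005 and 0.005 m and velocity of joint turret between -0.1 and 0.1 rad/s and y of workpiece in the frame of saw_jig above -0.03 m), for 0.3 s.
At the end, for the whole second after the job is handed in: The turret rests in the click with its shortest screw pointing along the fence (tip within 5 mm of the line); the block lies flat on the board at rest, its side against the fence (within 3 mm, 2.3 degrees) and its end on the tip of that screw (gap under 2.5 mm) (y of short_tip in the frame of saw_jig above -0.11 m and x of short_tip in the frame of saw_jig between -0.005 and 0.005 m and y of workpiece in the frame of saw_jig between -0.046 and -0.0405 m and x of workpiece in the frame of saw_jig between -0.003 and 0.003 m and angle between the x axis of workpiece and the y axis of saw_jig, either way round below 0.04 rad and angle between workpiece's own z axis and vertical below 0.04 rad and linear speed of workpiece below 0.01 m/s); the robot touches nothing.
It fails at once if the block is lifted off the board or tipped (z of workpiece in the frame of saw_jig above 0.026 m or angle between workpiece's own z axis and vertical above 0.2 rad).
It fails at once if another thing on the bench is shifted by more than 15 mm (distance of any of pencil, cut_piece, mallet, try_square, tape_measure, marking_gauge, screwdriver from where it was at the start of the episode above 0.015 m).
It also fails if it takes over 61 s, if anything falls off the work surface, if the arm or the gripper's body presses on something with over 40 N, if the wrist force passes 120 N, or if a joint passes its speed limit or range.

## Working session

There is one attempt and no reset: what is moved stays moved. The work goes in short steps, each a Python script; the robot and the scene stay as the last script left them, time stands still between calls to the robot, and variables do not carry over. Pictures are saved under pics/ and viewed, at most 10 in all, crops included, and the job is handed in when it is done.

```bash
mkdir -p pics; ls
python3 - <<'E'
from workcell import bot, telemetry, imaging
import cv2,pickle
d={}
for n in ("top","side"):
    c=imaging.read_camera(n); d[n]=c
    cv2.imwrite(f"pics/{n}0.png",c["color"][:,:,::-1]); print(n,c["mtx"].tolist(),c["R"].tolist(),c["t"].tolist())
pickle.dump(d,open("c0.pkl","wb"))
s=telemetry.observe();print(s)
E
```

```text
pics
top [[406.3382525741378, 0.0, 259.50842753448785], [0.0, 406.3382525741378, 192.07561372400576], [0.0, 0.0, 1.0]] [[-0.019354527765411682, -0.9996842384639545, -0.016025779909945068], [-0.9926587633732562, 0.02112760791282772, -0.11908905777677356], [0.11939004042739836, 0.013603218392200748, -0.9927542347913297]] [3.1955529414858037, 473.2391310429091, 1350.3096746571357]
side [[368.69960239513773, 0.0, 253.9254866512118], [0.0, 368.69960239513773, 196.73111932447821], [0.0, 0.0, 1.0]] [[0.13125473701883056, -0.9913014199645499, -0.009679296791861313], [-0.4412841373553275, -0.049680216227469855, -0.8959911753104248], [0.8877164548033805, 0.12187440622156534, -0.44396635568414283]] [-81.67337751753973, 274.9116818928736, 906.6212272752595]
{'t': 0.1, 'joints': array([-1.39871331e+00,  1.04609137e-01,  9.65512436e-02,  1.56388503e+00,
       -1.02558741e-05,  1.35308244e+00]), 'joint_vel': array([-0.00075809, -0.00319358,  0.00170802,  0.00018279, -0.00101572,
       -0.00072239]), 'tau': array([ 6.97799202e-03, -5.58207643e+01,  5.04719675e+01,  1.28721507e-02,
       -3.01265354e-04, -2.80438763e-05]), 'ee_pos': array([ 227.98361575, -554.89648334,  404.02010704]), 'eef_rot': array([-3.08098913e+00, -6.08200496e-01, -2.49738327e-05]), 'ft_force': array([-0.60566397, -0.95200744, -0.49112139]), 'ft_torque': array([-0.03685793,  0.00551617,  0.01306065]), 'grasp_force': 0.0, 'opening': 85.24940213918485}
```

View pics/top0.png

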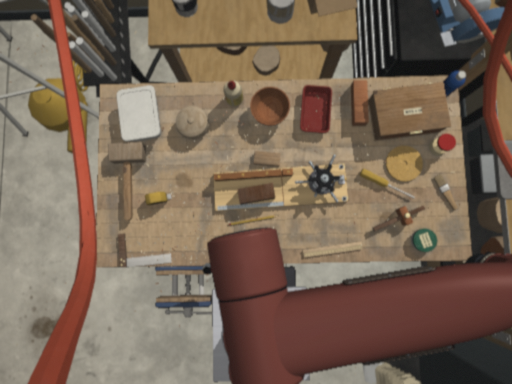

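View pics/side0.png

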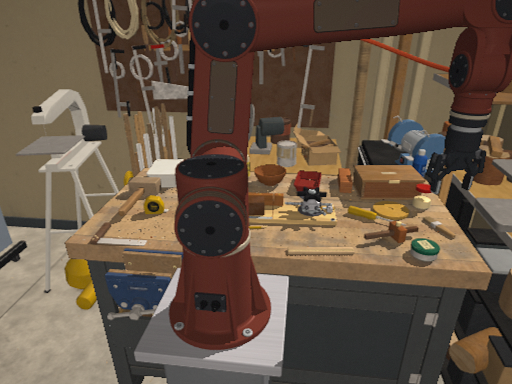

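The top view shows the wheel at about (322,178), the block at (256,193), the fence from (214,176) to (292,171), and the board corners near (215,210) and (348,200).

```bash
cat > h.py <<'E'
import numpy as np,cv2
def ray(c,uv):
    p=cv2.undistortPoints(np.array([[uv]],float),c["mtx"],None)[0,0]
    return -c["R"].T@c["t"], c["R"].T@np.array([p[0],p[1],1])
def onplane(c,uv,z):
    o,d=ray(c,uv); return o+d*(z-o[2])/d[2]
def proj(c,X):
    q=c["R"]@np.asarray(X,float)+c["t"]; q=c["mtx"]@q; return q[:2]/q[2]
E
python3 - <<'E'
import pickle,cv2,numpy as np
from h import *
d=pickle.load(open("c0.pkl","rb"));c=d["top"];im=c["color"]
hsv=cv2.cvtColor(im,cv2.COLOR_RGB2HSV)
for uv,z in [((322,178),90),((256,193),68),((215,210),18),((348,200),18),((214,180),60),((292,176),60),((252,221),5),((332,249),20)]:
    print(uv,onplane(c,uv,z).round(0))
cr=im[150:225,205:360]
cv2.imwrite("pics/crop1.png",cv2.resize(cr,None,fx=5,fy=5,interpolation=cv2.INTER_CUBIC)[:,:,::-1])
E
```

```text
(322, 178) [ 507. -211.   90.]
(256, 193) [466.   5.  68.]
(215, 210) [416. 147.  18.]
(348, 200) [ 441. -306.   18.]
(214, 180) [513. 144.  60.]
(292, 176) [ 521. -116.   60.]
(252, 221) [377.  22.   5.]
(332, 249) [ 277. -245.   20.]
```

View pics/crop1.png

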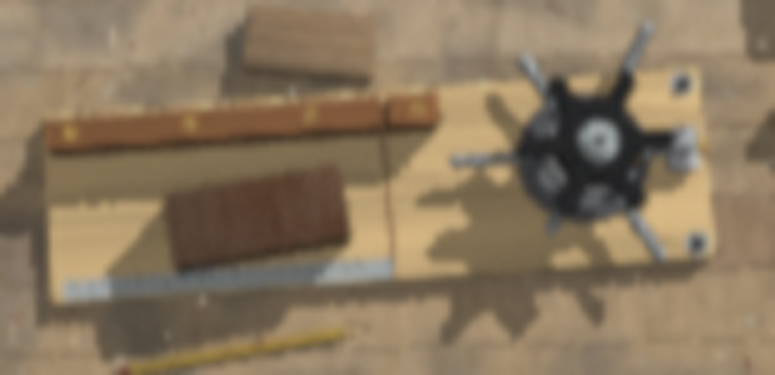

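The turret has a very short screw at lower left (550,230 in the crop). That puts the shortest screw at +60°, so it needs one click clockwise. I'll check the screw lengths and fit the jig pose.

```bash
cat >> h.py <<'E'
from scipy.optimize import least_squares
def jw(p,q):  # jig->world
    c,s=np.cos(p[2]),np.sin(p[2]); return np.array([p[0]+c*q[0]-s*q[1],p[1]+s*q[0]+c*q[1],q[2]])
def wj(p,w):
    c,s=np.cos(p[2]),np.sin(p[2]); d=np.array(w[:2])-p[:2]; return np.array([c*d[0]+s*d[1],-s*d[0]+c*d[1]])
def fit(c,uv,q):
    f=lambda p:np.concatenate([proj(c,jw(p,a))-b for a,b in zip(q,uv)])
    r=least_squares(f,[500,-45,0.0],x_scale=[10,10,.1],loss="soft_l1"); return r.x,r.fun.reshape(-1,2)
E
python3 - <<'E'
import pickle
from h import *
c=pickle.load(open("c0.pkl","rb"))["top"]
f=lambda u,v:np.array([205+(u-2)/5,150+(v-2)/5])
uv=[f(55,303),f(712,258),f(698,68),f(45,152),f(437,122),f(600,138)]
q=[(-75,205,18),(-75,-250,18),(57,-250,18),(25,198,60),(25,-67,60),(0,-165,97)]
p,r=fit(c,uv,q);print(p,r.round(1).tolist())
np.save("jig.npy",p)
for n,t in dict(left=(455,160),ul=(522,58),ur=(650,22),lr=(662,257),ll=(550,230)).items():
    d=wj(p,onplane(c,f(*t),43))-[0,-165]; print(n,np.hypot(*d).round(),np.degrees(np.arctan2(-d[0],d[1])).round())
for t in [(165,205),(335,168),(348,243),(180,272)]: print("blk",wj(p,onplane(c,f(*t),68)).round(1))
E
```

```text
[ 4.99438871e+02 -5.26738726e+01  5.06642797e-02] [[-1.1, 0.4], [1.0, -0.1], [0.1, -0.2], [-0.3, -0.4], [0.7, -0.1], [-0.3, 0.3]]
left 89.0 -1.0
ul 77.0 -60.0
ur 99.0 -120.0
lr 86.0 120.0
ll 59.0 60.0
blk [-18.6 119. ]
blk [-2.1  5.3]
blk [-52.3   0.5]
blk [-63.5 112. ]
```

Screw lengths and angles match the list, with the shortest at +60°. Next I'll hover beside the wheel and check with the wrist camera.

```bash
cat >> h.py <<'E'
from workcell import bot, telemetry, imaging
P=np.load("jig.npy")
def rv(k=1):
    a=(np.pi/2*k+P[2])/2; return np.pi*np.array([np.cos(a),np.sin(a),0])
def tip(x,y,z): return jw(P,(x,y,z+173))
E
python3 - <<'E'
from h import *
for k in (1,-1): print(k,bot.inverse_kinematics(tip(-57,-230,150),rv(k)))
k=min((1,-1),key=lambda k:abs(bot.inverse_kinematics(tip(-57,-230,150),rv(k))[5]))
print(k); open("k","w").write(str(k))
bot.goto(tip(-57,-230,150),rv(k)); bot.set_gripper(0)
s=telemetry.observe(); print(s["t"],s["ee_pos"],s["opening"],s["ft_force"])
c=imaging.read_camera("wrist"); cv2.imwrite("pics/w1.png",c["color"][:,:,::-1]); import pickle; pickle.dump(c,open("w1.pkl","wb"))
c=imaging.read_camera("top"); cv2.imwrite("pics/top1.png",cv2.resize(c["color"][120:240,190:390],None,fx=4,fy=4)[:,:,::-1])
E
```

```text
1 [-0.80490071 -0.09047174 -0.24618116  1.41508691  0.          0.71523134]
-1 [-0.80490071 -0.09047174 -0.24618116  1.41508691  0.         -2.42636132]
1
2.225 [ 454.16282106 -285.23825558  323.00970491] -0.048598576841106814 [-0.27932737 -0.20006344 -0.06407401]
```

View pics/w1.png

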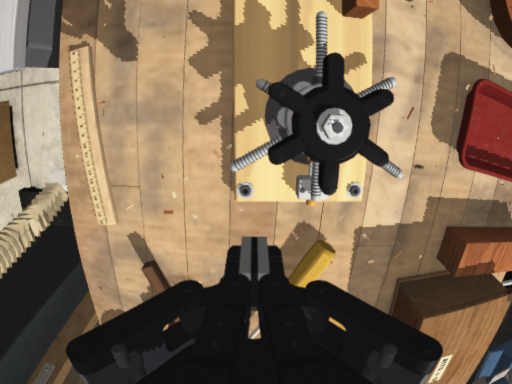

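The wrist view shows the hub nut at (336,127), the short screw at upper left (263,85), and the board bolts at (245,190) and (354,190). I'll check the hub by ray, then flick.

```bash
cat >> h.py <<'E'
K=int(open("k").read())
def fplane(c,uv,z):
    m=c["mtx"]; v=np.array([(uv[0]-m[0,2])/m[0,0],(uv[1]-m[1,2])/m[1,1]]); t=np.hypot(*v)
    d=c["R"].T@np.array([*(v/t*np.sin(t)),np.cos(t)]); o=-c["R"].T@c["t"]; return o+d*(z-o[2])/d[2]
def st(n=""):
    s=telemetry.observe(); e=s["ee_pos"]; print(n,round(s["t"],2),wj(P,e).round(1),round(e[2]-173,1),"F",s["ft_force"].round(1)); return s
def pic(cam,name,crop=None,f=1):
    c=imaging.read_camera(cam); im=c["color"]
    if crop: im=im[crop[0]:crop[1],crop[2]:crop[3]]
    cv2.imwrite(f"pics/{name}.png",cv2.resize(im,None,fx=f,fy=f,interpolation=cv2.INTER_CUBIC)[:,:,::-1])
    import pickle; pickle.dump(c,open(name+".pkl","wb")); return c
E
python3 - <<'E'
import pickle
from h import *
c=pickle.load(open("w1.pkl","rb"))
w=fplane(c,(336,127),100); j=wj(P,w); print("hub",w.round(1),j.round(1),"tip",wj(P,fplane(c,(263,85),43)).round(1))
if np.hypot(*(j-[0,-165]))>8: raise SystemExit
bot.move_l(tip(-57,-230,68),v=150); st("down")
bot.move_l(tip(-57,-165,68),v=60); st("swept")
bot.dwell(.3); st()
bot.move_l(tip(-110,-165,68),v=100); st("back")
bot.move_l(tip(-110,-165,150),v=200)
pic("wrist","w2")
E
```

```text
hub [ 506.4 -219.1  100. ] [  -1.4 -166.5] tip [ -48.5 -139. ]
down 3.02 [ -56.8 -230.2] 68.8 F [ 1.3 -0.8  0.6]
swept 4.26 [ -56.8 -165. ] 68.1 F [ 0.2 -1.2 -0.1]
 4.56 [ -57.  -165.1] 68.0 F [ 0.1 -0.2  1. ]
back 5.24 [-109.8 -165.2] 68.2 F [ 0.3  0.  -0.9]
```

View pics/w2.png

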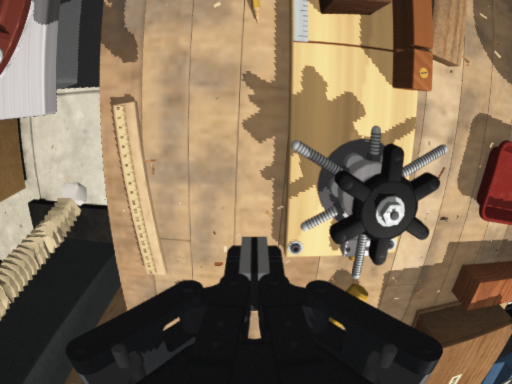

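The turret moved one click. The screw now along the fence has its tip at (376,128). I'll verify that by ray, then push the block against the fence with force feedback.

```bash
cat >> h.py <<'E'
def push(a,b,z,lim,axis,sgn,step=1.0,v=25):
    """advance from a to b (jig) in steps until reaction along jig axis exceeds lim"""
    a=np.array(a,float);b=np.array(b,float);n=int(np.ceil(np.linalg.norm(b-a)/step))
    def f():
        F=telemetry.observe()["ft_force"]; return wj([0,0,P[2]],F)[axis]*sgn
    for i in range(1,n+1):
        q=a+(b-a)*i/n; bot.move_l(tip(*q,z),v=v)
        if f()>lim: break
    print("stop",q.round(1),f().round(1)); return q
E
python3 - <<'E'
import pickle
from h import *
c=pickle.load(open("w2.pkl","rb"))
t=wj(P,fplane(c,(376,128),43)); print("tip",t.round(1),"ll",wj(P,fplane(c,(296,147),43)).round(1))
if abs(t[0])>8 or abs(t[1]+103)>8: raise SystemExit
bot.goto(tip(-100,58,100),rv(K)); bot.move_l(tip(-100,58,27),v=150); st("pre")
bot.move_l(tip(-80,58,27),v=80); st()
bot.move_l(tip(-50,58,27),v=50); st("near")
q=push((-50,58),(-34,58),27,6,0,-1); st("pushed")
bot.move_l(tip(q[0]-50,58,27),v=150); bot.move_l(tip(q[0]-50,58,110),v=200)
bot.goto(tip(-100,130,110),rv(K))
pic("wrist","w3"); st()
E
```

```text
tip [  -0.2 -107.2] ll [ -72.5 -126.5]
pre 7.4 [-99.7  57.4] 27.7 F [0.3 0.1 0.2]
 7.8 [-79.8  57.9] 27.7 F [-0.3 -0.6  0.6]
near 8.55 [-50.   58.2] 27.1 F [-2.2  1.3  3. ]
stop [-49.  58.] 7.0
pushed 8.8 [-49.4  58.3] 27.0 F [-7.1  3.   5.9]
 10.29 [-100.2  130.2] 108.8 F [ 1.1 -0.1  0.5]
```

View pics/w3.png

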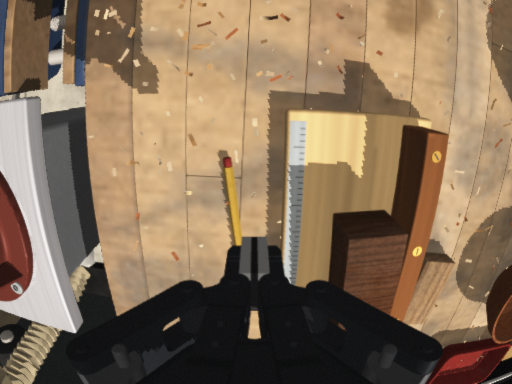

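The block is now near the fence, with its left end at about (332–408, 210–235). I'll zoom to judge the contact.

Run:
```python
import cv2
im=cv2.imread("pics/w3.png")[110:330,270:460]; cv2.imwrite("pics/w3c.png",cv2.resize(im,None,fx=2.7,fy=2.7,interpolation=cv2.INTER_CUBIC))
```

```text
(no output)
```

View pics/w3c.png

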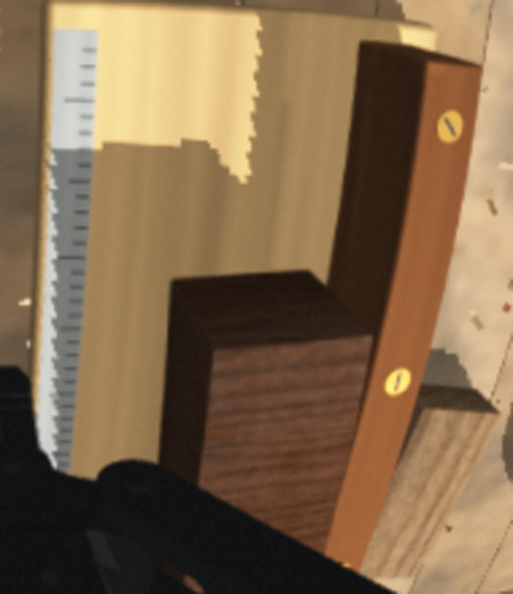

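Run:
```python
import pickle
from h import *
c=pickle.load(open("w3.pkl","rb"))
g=lambda u,v:(270+u/2.7,110+v/2.7)
for n,u,z in [("top-near",(212,348),68),("top-far",(372,335),68),("bot-near",(172,282),18),("bot-far",(308,270),18),("top edge far lower",(326,552),68),("fence foot",(330,272),18),("fence foot end",(360,44),18),("fence top edge end",(428,64),60),("fence top edge",(372,345),60)]:
    print(n,wj(P,fplane(c,g(*u),z)).round(1))
```

```text
top-near [-31.3 116.2]
top-far [ 18.  118.1]
bot-near [-29.9 113.8]
bot-far [ 18.6 117.4]
top edge far lower [23.5 35.5]
fence foot [ 27.3 116.5]
fence foot end [ 27.3 194.1]
fence top edge end [ 26.9 194.3]
fence top edge [ 24.  110.4]
```

The right-hand corner touches the fence and the left end is about 7 mm off. I'll push the left part home, then push along the fence.

Run:
```python
from h import *
bot.goto(tip(-75,88,110),rv(K)); bot.move_l(tip(-75,88,27),v=150)
bot.move_l(tip(-52,88,27),v=80)
q=push((-52,88),(-38,88),27,9,0,-1); st()
bot.move_l(tip(q[0]-35,88,27),v=150); bot.move_l(tip(q[0]-35,160,27),v=200); st("left")
bot.move_l(tip(-5,160,27),v=150); st("end")
bot.move_l(tip(-5,136,27),v=100)
q=push((-5,136),(-5,50),27,9,1,1,step=4,v=40); st()
pic("wrist","w4"); pic("top","t4")
```

```text
stop [-45.  88.] 10.4
 13.49 [-45.6  88.1] 26.9 F [-10.5   1.    8.7]
left 14.38 [-79.5 160.2] 27.0 F [ 0.  -0.7 -0.4]
end 15.03 [ -5.4 159.5] 26.7 F [-0.6  0.  -0.5]
stop [-5. 50.] -0.1
 20.93 [-5.  49.7] 27.0 F [ 0.3 -0.1  1.2]
```

Run:
```python
from h import *
q=push((-5,50),(-5,34),27,7,1,1,step=2,v=40); st()
q=push(q,(-5,20),27,7,1,1,step=1,v=15); st()
bot.move_l(tip(-5,q[1]+30,27),v=100); bot.move_l(tip(-80,q[1]+30,27),v=150)
# flatten: press the side near the middle
bot.move_l(tip(-80,-40,27),v=200); bot.move_l(tip(-52,-40,27),v=80)
r=push((-52,-40),(-40,-40),27,9,0,-1); st()
bot.move_l(tip(-85,-40,27),v=100); bot.move_l(tip(-85,-40,120),v=200)
bot.goto(tip(-100,30,120),rv(K)); bot.dwell(.2); st()
pic("wrist","w5",(100,350,220,480),2.3)
```

```text
stop [-5. 34.] -0.0
 23.02 [-5.  33.8] 27.0 F [-0.4 -0.   0.1]
stop [-5. 24.] 11.4
 25.52 [-5.2 25. ] 27.0 F [-1.4 11.4  4.9]
stop [-45. -40.] 11.9
 29.49 [-46.  -39.9] 26.8 F [-11.9  -0.4   7.2]
 31.25 [-99.9  29.4] 119.4 F [-1.2 -0.6  0.3]
```

View pics/w5.png

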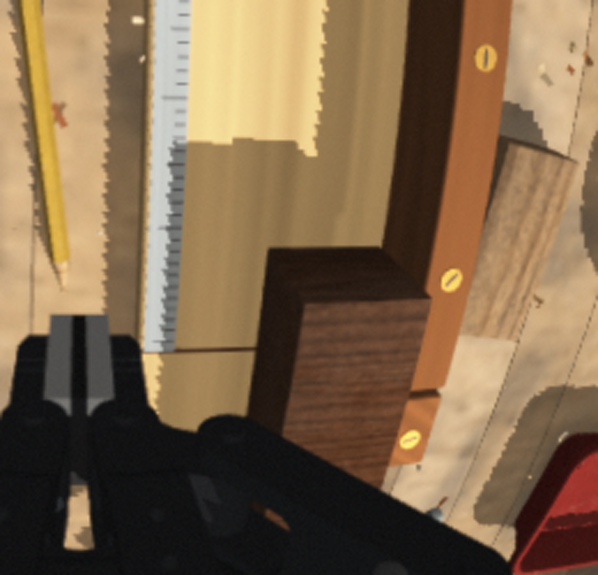

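The block lies flat against the fence, and the foot corner at (383,248) sits on the fence line. I'll check the screw end.

Run:
```python
from h import *
bot.goto(tip(-110,-165,150),rv(K)); bot.dwell(.2); st()
pic("wrist","w6",(0,270,270,470),2.2)
```

```text
32.31 [-109.7 -163.9] 149.9 F [-0.7  0.4  1.1]
```

View pics/w6.png

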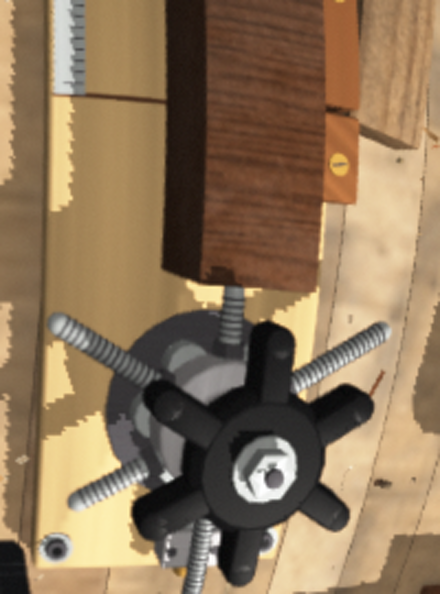

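Run:
```python
import pickle
from h import *
a=pickle.load(open("w5.pkl","rb"));b=pickle.load(open("w6.pkl","rb"))
g=lambda u,v:(220+u/2.3,100+v/2.3); h=lambda u,v:(270+u/2.2,v/2.2)
for n,u,z in [("L top-near",(303,303),68),("L top-far",(430,296),68),("L bot-near",(268,248),18),("L bot-far",(382,248),18),("kerf",(420,392),60)]: print(n,wj(P,fplane(a,g(*u),z)).round(1))
for n,u,z in [("R top-near",(202,285),68),("R top-far",(316,291),68),("R bot-near",(163,270),18),("hub",(272,478),100),("scr-x",(55,323),43),("scr+x",(387,328),43),("wheel+y",(272,322),90),("fence end",(357,204),60),("kerf",(330,107),60)]: print(n,wj(P,fplane(b,h(*u),z)).round(1))
```

```text
L top-near [-24.8  14.6]
L top-far [23.8 15.2]
L bot-near [-23.9  13.7]
L bot-far [26.7 12.9]
kerf [ 34.9 -31.3]
R top-near [ -23.6 -104.9]
R top-far [  24.7 -104.3]
R bot-near [ -23.3 -105.1]
hub [  -1.2 -166.5]
scr-x [ -73.5 -125. ]
scr+x [  81.1 -121. ]
wheel+y [  -4.8 -113.5]
fence end [ 46.1 -68.6]
kerf [ 31.7 -31.5]
```

Run:
```python
from h import *
print(bot.close_job()); st()
```

```text
the job is handed in; nothing more can be done
None
the job is handed in; nothing more can be done
```

The job is handed in: the turret was flicked one click so its shortest screw points along the fence, and camera measurements and push forces show the block flat on the fence and butted against that screw's tip; the judge's verdict was not shown.

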